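# Prop up the drop guard of the pastry case

### The job

Two steel counter cases stand side by side, each with a clear drop guard. Take the wide case's guard by the ball knob on top of its flat lifting bar, lift the guard, swing the bar sideways onto the pin on the header, and let it down until the bar's slot hangs hooked on the pin and holds the guard up by itself; then let go. Leave the narrow case's guard shut.

Things in the scene. Friction and masses are not known exactly. Their poses are not given: they have to be found in the camera images.
- wide_knob (a point): centre of the 30 mm black ball knob (235 mm up when shut) on the wide case's flat lifting bar; z axis up along the bar. Bar: pivot on the guard's bottom rail 210 mm below the knob; swings freely across the case (in its y-z plane). It starts leaning 0.12 rad to case -y on a stop, where it clears the pin when lifted straight up; past upright it falls to +y, the pin's side. Case: 260 mm wide, white cartons inside.
- wide_pin (a point): middle of the wide case's fixed steel pin (10 mm diameter, 24 mm long, on the header, 190 mm up), in the bar's plane, 22 mm to case +y of the bar's pivot. Axes are the case's: x points out of its front, away from the robot, y across, z up. With the guard up 100 mm and the knob moved across to 34 mm on +y, the pin is in mid-slot; hooked and let go, the knob is 47 mm to +y and 113 mm above it.
- wide_guard (a joint): wide case's guard height, m: 0 shut, 0.115 top stop, 0.080 hooked; guard and bar 0.55 kg, drops if let go. Pivot is 25 mm above the table when shut. Bar slot opens on the bar's +y edge: lower lip 50 mm, roof 92.5 mm above the pivot, closed end 12 mm past the bar's middle; an 8 mm tooth hangs from the roof at the mouth (mouth 34 mm high). Bar 12 mm wide above, 36 mm wide at the slot.
- narrow_knob (a point): centre of the same ball knob on the narrow case's bar (case 140 mm wide, clear tumblers inside, same mechanism and heights); leave it shut. Either case may be the left one. Both cases are fixed, 200 mm high, 190 mm deep behind the guard.

How it is judged:
By the outcome, as a careful person would: the job done as asked, in the order asked, and still so for the second after the job is handed in, with the robot touching nothing.
It also fails if it takes over 35 s, if anything falls off the work surface, if the arm or the gripper's body presses on something with over 40 N, if the wrist force passes 120 N, or if a joint passes its speed limit or range.

### The arm

A 6-joint arm with a two-finger parallel gripper is mounted at the origin on the work surface. World frame = base frame: x ahead of the robot, y to its left, z up, the work surface at z = 0. Lengths are in m, angles in rad, forces in N, time in s.
With the tool pointing down it reaches from about 0.375 to 0.9 m from the base axis. Payload 3.1 kg.
Tool frame: the origin (TCP) lies on the centre line of the jaws, within the pads' length; the fingertips stand 19 mm ahead of it and the grasp point (between the pads) is the TCP (r.tips_ahead is the x of the fingertips in the tool frame, in m); x points along the fingers, y is the direction in which the jaws open and shut, and the axes are right-handed (so a half turn about x gives the same grasp; the last joint's range is limited). The gripper opens to 87 mm and grips with 3 to 60 N. Pads are 19 mm wide; open, the fingers measure 117 mm over their backs; the gripper's body (75 mm by 190 mm) begins 51 mm behind the grasp point.
Start: joints at [-1.321, 0.527, 1.433, -0, 1.181, -0.178], TCP at [0.259, -0.569, 0.242] pointing down, gripper open.
Joint ranges: [-3.08, 3.08], [-0.75, 2.2], [0.22, 2.44], [-1.43, 4.57], [0, 2.65], [-2.85, 2.85]. Speed limits (rad/s): [2.79, 2.79, 3.14, 3.14, 3.14, 3.14].

### API

Orientations are given as a unit quaternion [w, x, y, z].
In Python, from workcell import r gives the robot as it stands. The module is installed in compiled form; this text tells all that it offers.
- The arm moves only by the tool step_arm, never from a script. Its arguments are lists of equal length, an entry for each row: "rotation": the turn, a rotation vector about the tool's x, y, z in degrees, a list of three; "xyz": the shift along the tool's x, y, z in m, a list of three; "hand": the opening, from -1 (shut) to 1 (fully open), so that 0 is half open. A call has 1 to 5 rows; each row shifts and turns the commanded pose from where the row before left it, along the tool's axes as they then stand; what a row does not reach is not made up. A row lasts 1/12 s, in which the tool goes at most 41.7 mm and 7.16 degrees, less where a joint would pass 70% of its speed; a pose out of reach is approached as far as the arm can. A call is refused whole if a number of a shift passes 0.0417 or a number of a turn 7.16, either way. A call with a gripper value outside its range is refused whole. The fingers move at their own pace and stop on an object; the grip force is fixed at half the most. Time passes only in rows, so rows that do not move let the fingers close. It gives the time, the measured TCP pose, the force and the opening at its end, in the units of the state.
- r.get_obs(): the state, without advancing time (a new reading comes with each control period).
- r.snapshot(name): name is "scene" or "top"; returns the picture (400x640x3 uint8, red, green, blue); there is no depth.
- r.get_calibration(name): a dict with "mtx" (3x3 intrinsics, pixels), "R" (3x3) and "t" (3): a world point X has camera coordinates R X + t. Camera axes: x right, y down, z forward; pixel columns grow to the right and rows downward; lengths in m; the calibration is good to about 2 mm. A picture is of the moment at which its call begins. get_calibration takes no time and is no camera call.
- r.finish_job(): hands the job in, once; it reports no verdict.
The state is a dict: "t": time; "joint_pos": joint angles; "qvel": joint speeds; "effort": joint torques, N m; "position": TCP position; "ee_rot": TCP orientation; "wrist_force": force on the tool from outside, world axes, zero at the start; "torque": the same for the moment, N m; "opening": opening from 0.0 (shut) to 1.0 (fully open).
Only numpy, scipy, OpenCV 4.12 (cv2) and the standard library are available. Lean on these libraries where they do the work, as an engineer would, in place of code of your own. Each camera call takes 0.05 s, during which the arm holds its last target. There are 200 camera calls.

## Working session

There is one attempt and no reset: what is moved stays moved. The work goes in short steps, Python scripts to look and compute and a tool call to move; the robot and the scene stay as the last step left them, time stands still between calls to the robot, and variables do not carry over. Pictures are saved under pics/ and viewed, about 8 in all and at most 12, crops included, and the job is handed in when it is done.

Besides the shell and the picture viewer there is one more tool, called after "Request:" as name(argument=value, ...) on one line, values as JSON. step_arm: Moves the arm, as the interface text tells. Its arguments: {"type":"object","properties":{"rotation":{"type":"array","items":{"type":"array","items":{"type":"number"}}},"xyz":{"type":"array","items":{"type":"array","items":{"type":"number"}}},"hand":{"type":"array","items":{"type":"number"}}},"required":["rotation","xyz","hand"]}

```bash
mkdir -p pics
python3 - <<'E'
from workcell import r
import cv2,numpy as np
for n in("scene","top"):
    im=r.snapshot(n); cv2.imwrite(f"pics/{n}0.png",im[:,:,::-1]); c=r.get_calibration(n); print(n,c["mtx"].tolist(),(-c["R"].T@c["t"]).round(3),c["R"].round(3).tolist())
o=r.get_obs();print(o)
E
```

```text
scene [[361.4670834831095, 0.0, 321.6564646174772], [0.0, 361.4670834831095, 198.40136470193323], [0.0, 0.0, 1.0]] [ 0.997 -0.213  0.589] [[0.415, 0.91, -0.008], [0.613, -0.286, -0.736], [-0.672, 0.301, -0.677]]
top [[407.1170852001933, 0.0, 321.2429762446019], [0.0, 407.1170852001933, 200.87352545414703], [0.0, 0.0, 1.0]] [ 0.515 -0.02   0.907] [[-0.017, -1.0, 0.0], [-1.0, 0.017, -0.026], [0.026, -0.001, -1.0]]
{'t': 0.1, 'joint_pos': array([-1.32145618e+00,  5.28362949e-01,  1.43374725e+00,  1.00300257e-05,
        1.18139622e+00, -1.78498132e-01]), 'qvel': array([ 0.00062575, -0.00317092, -0.00160874, -0.00103459,  0.00079975,
       -0.00059789]), 'effort': array([-6.63526898e-04, -4.40985346e+01, -1.77149945e+01,  6.35560602e-02,
        5.34154521e-02, -4.39509813e-05]), 'position': array([ 0.25919376, -0.56805423,  0.24068431]), 'ee_rot': array([-0.14943494, -0.69096857, -0.15078756,  0.69100994]), 'wrist_force': array([ 0.18847176, -0.15169272, -0.22688511]), 'torque': array([-0.02667743, -0.04931388, -0.00799095]), 'opening': 1.0018631591378397}
```

View pics/scene0.png

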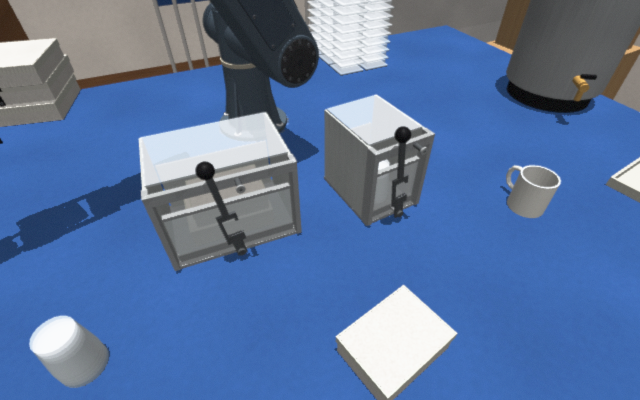

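View pics/top0.png

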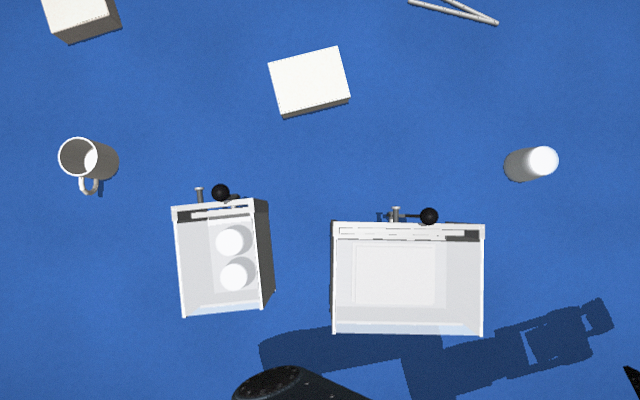

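The wide case is on the −y side: its knob is at scene (205,170) and top (429,216). The narrow knob is at scene (403,134) and top (221,192). Next I'll measure the wide knob and case yaw, with zooms.

```bash
cat > h.py <<'E'
from workcell import r
import cv2,numpy as np
from scipy.spatial.transform import Rotation as Ro
def ray(n,uv):
    c=r.get_calibration(n);d=c["R"].T@np.linalg.inv(c["mtx"])@np.array([*uv,1.]);return -c["R"].T@c["t"],d/np.linalg.norm(d)
def tri(a,b):
    (p,d),(q,e)=ray("scene",a),ray("top",b);s=np.linalg.lstsq(np.c_[d,-e],q-p,rcond=None)[0]
    A,B=p+s[0]*d,q+s[1]*e;return (A+B)/2,np.linalg.norm(A-B)
def plane(n,uv,z):
    p,d=ray(n,uv);return p+d*(z-p[2])/d[2]
def proj(n,X):
    c=r.get_calibration(n);x=c["mtx"]@(c["R"]@X+c["t"]);return x[:2]/x[2]
def knob(im,near,rad=14):
    m=(im.max(2)<45).astype(np.uint8);m=cv2.morphologyEx(m,cv2.MORPH_OPEN,np.ones((9,9),np.uint8))
    k,l,s,c=cv2.connectedComponentsWithStats(m)
    if k<2:return None
    i=1+np.argmin(np.linalg.norm(c[1:]-near,axis=1));return c[i],s[i]
E
python3 - <<'E'
from h import *
S=cv2.imread("pics/scene0.png");T=cv2.imread("pics/top0.png")
for a,b in(((205,170),(429,216)),((403,134),(221,192))):
    ka,kb=knob(S,a),knob(T,b);print(ka,kb);print(tri(ka[0],kb[0]))
z=cv2.resize(S[120:280,125:325],None,fx=4,fy=4,interpolation=cv2.INTER_CUBIC)[:600]
cv2.imwrite("pics/zs.png",z)
cv2.imwrite("pics/zt.png",cv2.resize(T[195:345,320:500],None,fx=4,fy=4,interpolation=cv2.INTER_CUBIC))
E
```

```text
(array([205.54621849, 173.46218487]), array([200, 169,  12,  10, 119], dtype=int32)) (array([355., 397.]), array([350, 395,  11,   5,  55], dtype=int32))
(array([ 0.04106535, -0.13900915, -0.12363754]), np.float64(0.08550318667961969))
(array([298.65667915,  60.88888889]), array([286,  44,  27,  34, 801], dtype=int32)) (array([267.94819277, 380.19036145]), array([244, 367,  47,  28, 830], dtype=int32))
(array([0.25660008, 0.06634216, 0.27410045]), np.float64(0.0002380057163022171))
```

View pics/zs.png

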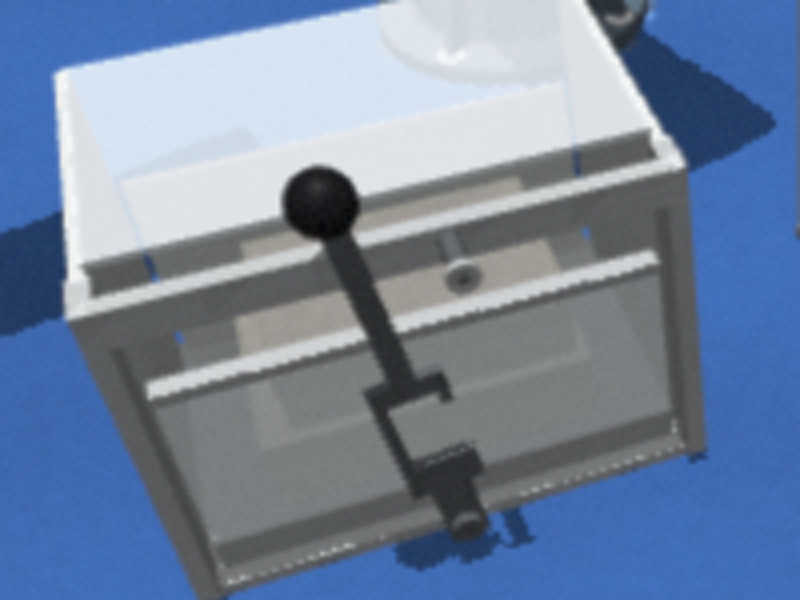

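View pics/zt.png

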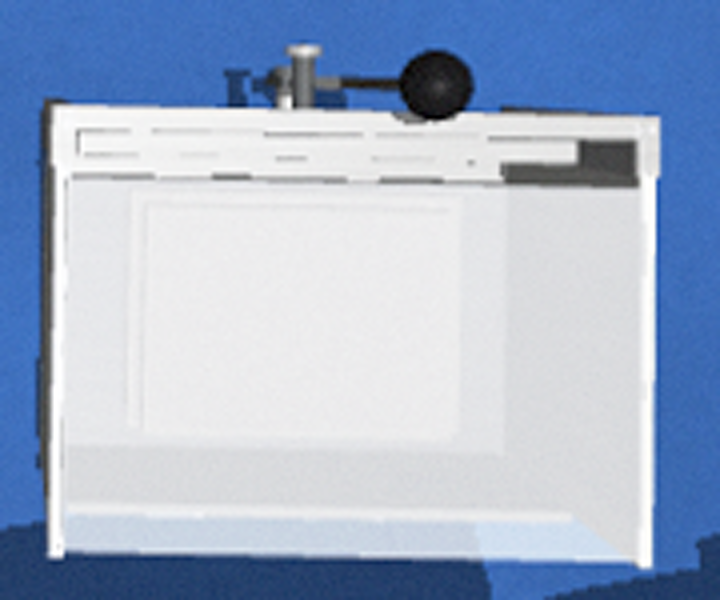

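Run:
```python
from h import *
T=lambda x,y:((x+.5)/4-.5+320,(y+.5)/4-.5+195)
S=lambda x,y:((x+.5)/4-.5+125,(y+.5)/4-.5+120)
k,e=tri(S(320,202),T(436,85));print("knob",k,e, plane("top",T(436,85),.2335),plane("scene",S(320,202),.2335))
print("pinhead",tri(S(464,276),T(303,48)))
a,b=plane("top",T(55,105),.2),plane("top",T(658,118),.2);print("hdr",a,b,np.linalg.norm(a-b),"yaw",np.degrees(np.arctan2(-(a-b)[0],(a-b)[1])))
a,b=plane("top",T(55,556),.2),plane("top",T(645,566),.2);print("back",a,b,np.linalg.norm(a-b),"yaw",np.degrees(np.arctan2(-(a-b)[0],(a-b)[1])))
a,b=plane("scene",S(72,318),.2),plane("scene",S(686,165),.2);print("hdr scene",a,b,np.linalg.norm(a-b),"yaw",np.degrees(np.arctan2(-(b-a)[0],(b-a)[1])))
print("pin top z.19: base,head",plane("top",T(303,105),.19),plane("top",T(303,50),.19))
o=r.get_obs();print(Ro.from_quat(o["ee_rot"],scalar_first=True).as_matrix().round(3))
```

```text
knob [ 0.50435146 -0.19699595  0.23366656] 0.000738462295562467 [ 0.50426855 -0.19741291  0.2335    ] [ 0.5043286  -0.19664406  0.2335    ]
pinhead (array([ 0.52102738, -0.15007051,  0.19045559]), np.float64(0.0011229210754381369))
hdr [ 0.49791456 -0.04074644  0.2       ] [ 0.48779431 -0.30221221  0.2       ] 0.26166154796490093 yaw -2.216574921174689
back [ 0.30384405 -0.03726959  0.2       ] [ 0.29518768 -0.291313    0.2       ] 0.25419084067996334 yaw -1.9515631571482277
hdr scene [ 0.49132597 -0.29980857  0.2       ] [ 0.50069728 -0.04058846  0.2       ] 0.25938944704951694 yaw -2.070451278718194
pin top z.19: base,head [ 0.49580561 -0.15015522  0.19      ] [ 0.52       -0.15068403  0.19      ]
[[-0.     0.415 -0.91 ]
 [ 0.002 -0.91  -0.415]
 [-1.    -0.002 -0.   ]]
```

Knob and pin agree with the given sizes: the knob is at z .2337, the pin at z .190, and they are 47 mm apart across. Case yaw is −2.1°. I'll grip with the jaws along case x, so the bar's swing axis runs through the pads. First I raise the tool and turn it.

Request:
step_arm(rotation=[[-6.34,0,0],[-6.34,0,0],[-6.34,0,0],[-6.34,0,0],[-6.34,0,0]], xyz=[[-0.008,0,0],[-0.008,0,0],[-0.008,0,0],[-0.008,0,0],[-0.008,0,0]], hand=[1,1,1,1,1])

```text
t: 0.52
position: [0.2592, -0.5682, 0.2813]
ee_rot: [0.334, 0.623, 0.335, -0.623]
wrist_force: [-0.4, -0.1, -0.1]
opening: 0.997
```

Request:
step_arm(rotation=[[-6.34,0,0],[-6.34,0,0],[-6.34,0,0],[-6.34,0,0],[-6.34,0,0]], xyz=[[-0.008,0,0],[-0.008,0,0],[-0.008,0,0],[-0.008,0,0],[-0.008,0,0]], hand=[1,1,1,1,1])

```text
t: 0.93
position: [0.2592, -0.5683, 0.3213]
ee_rot: [0.492, 0.508, 0.493, -0.507]
wrist_force: [0.1, -0.8, 0.0]
opening: 0.999
```

```bash
cat > w.py <<'E'
from h import *
import sys
def st():
    o=r.get_obs();M=Ro.from_quat(o["ee_rot"],scalar_first=True).as_matrix();print("t",round(o["t"],2),"p",o["position"].round(4),"F",o["wrist_force"].round(1),"open",round(o["opening"],3),"j",o["joint_pos"].round(2));print(M.round(3).tolist());return o,M
if __name__=="__main__":
    o,M=st()
    if len(sys.argv)>3: print("tool delta",(M.T@(np.array(list(map(float,sys.argv[1:4])))-o["position"])).round(4))
E
python3 w.py .5043 -.197 .32
```

```text
t 0.93 p [ 0.2592 -0.5683  0.3213] F [ 0.1 -0.8  0. ] open 0.999 j [-1.32  0.45  1.33 -0.    1.36 -1.29]
[[-0.0, 1.0, -0.031], [0.001, -0.031, -1.0], [-1.0, -0.0, -0.001]]
tool delta [ 0.0017  0.2335 -0.3787]
```

Request:
step_arm(rotation=[[0,0,0],[0,0,0],[0,0,0],[0,0,0],[0,0,0]], xyz=[[0,0.0195,-0.0316],[0,0.0195,-0.0316],[0,0.0195,-0.0316],[0,0.0195,-0.0316],[0,0.0195,-0.0316]], hand=[1,1,1,1,1])

```text
t: 1.35
position: [0.3629, -0.4126, 0.3211]
ee_rot: [0.49, 0.509, 0.491, -0.509]
wrist_force: [0.3, -0.4, -0.4]
opening: 0.994
```

Request:
step_arm(rotation=[[0,0,0],[0,0,0],[0,0,0],[0,0,0],[0,0,0]], xyz=[[0,0.0195,-0.0316],[0,0.0195,-0.0316],[0,0.0195,-0.0316],[0,0.0195,-0.0316],[0,0.0195,-0.0316]], hand=[1,1,1,1,1])

```text
t: 1.77
position: [0.4662, -0.2581, 0.3212]
ee_rot: [-0.49, -0.509, -0.491, 0.509]
wrist_force: [0.7, 0.3, -0.2]
opening: 1.004
```

Request:
step_arm(rotation=[[0,0,0],[0,0,0],[0,0,0],[0,0,0]], xyz=[[0,0.0195,-0.0316],[0,0.0195,-0.0316],[0,0,0],[0,0,0]], hand=[1,1,1,1])

```text
t: 2.1
position: [0.5075, -0.1963, 0.3211]
ee_rot: [-0.492, -0.508, -0.492, 0.508]
wrist_force: [0.1, -0.3, -0.2]
opening: 1.003
```

```bash
python3 w.py .5043 -.197 .2337
```

```text
t 2.1 p [ 0.5075 -0.1963  0.3211] F [ 0.1 -0.3 -0.2] open 1.003 j [-0.57  0.33  1.53 -0.    1.28 -0.54]
[[-0.001, 0.999, -0.032], [0.0, -0.032, -0.999], [-1.0, -0.001, -0.0]]
tool delta [ 0.0874 -0.003   0.0009]
```

Request:
step_arm(rotation=[[0,0,0],[0,0,0],[0,0,0],[0,0,0],[0,0,0]], xyz=[[0.0218,-0.003,0.0009],[0.0218,0,0],[0.0218,0,0],[0.0218,0,0],[0,0,0]], hand=[1,1,1,1,1])

```text
t: 2.52
position: [0.5006, -0.1987, 0.2302]
ee_rot: [-0.487, -0.509, -0.494, 0.51]
wrist_force: [-0.3, 0.5, 0.0]
opening: 1.0
```

Request:
step_arm(rotation=[[0,0,0],[0,0,0],[0,0,0],[0,0,0],[0,0,0]], xyz=[[0,0,0],[0,0,0],[0,0,0],[0,0,0],[0,0,0]], hand=[0,-0.2,-0.4,-0.6,-0.8])

```text
t: 2.93
position: [0.5044, -0.1995, 0.2355]
ee_rot: [0.492, 0.509, 0.49, -0.509]
wrist_force: [0.7, -0.9, 0.3]
opening: 0.704
```

Request:
step_arm(rotation=[[0,0,0],[0,0,0],[0,0,0],[0,0,0],[0,0,0]], xyz=[[0,0,0],[0,0,0],[0,0,0],[0,0,0],[0,0,0]], hand=[-1,-1,-1,-1,-1])

```text
t: 3.35
position: [0.5037, -0.1989, 0.2343]
ee_rot: [-0.491, -0.509, -0.491, 0.509]
wrist_force: [-1.5, 0.1, 3.0]
opening: 0.327
```

```bash
python3 w.py .5043 -.197 .2337;python3 - <<'E'
from h import *
S=r.snapshot("scene")[:,:,::-1];T=r.snapshot("top")[:,:,::-1]
f=lambda a:cv2.resize(np.ascontiguousarray(a),None,fx=3,fy=3,interpolation=cv2.INTER_CUBIC)
cv2.imwrite("pics/g1.png",np.hstack([f(S[90:290,130:260]),f(T[110:310,360:490])]))
E
```

```text
t 3.35 p [ 0.5037 -0.1989  0.2343] F [-1.5  0.1  3. ] open 0.327 j [-0.58  0.42  1.65 -0.    1.07 -0.55]
[[-0.001, 0.999, -0.036], [0.0, -0.036, -0.999], [-1.0, -0.001, -0.0]]
tool delta [ 0.0006  0.0006 -0.0019]
```

View pics/g1.png

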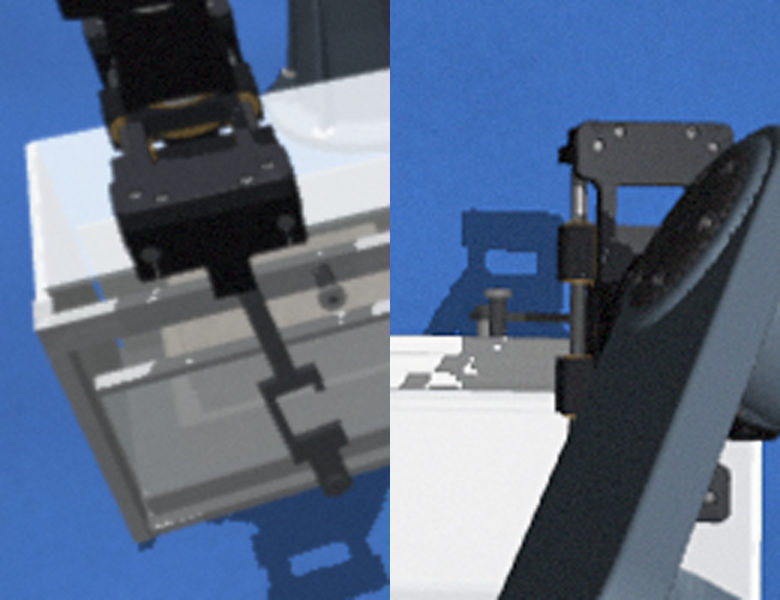

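The knob is held: opening is 0.327 (about 28 mm) and the fingers straddle it along case x. The scene view shows the pin right of the bar, still free. Lifting 100 mm.

Request:
step_arm(rotation=[[0,0,0],[0,0,0],[0,0,0],[0,0,0],[0,0,0]], xyz=[[-0.005,0,0],[-0.01,0,0],[-0.01,0,0],[-0.01,0,0],[-0.01,0,0]], hand=[-1,-1,-1,-1,-1])

```text
t: 3.87
position: [0.5036, -0.1987, 0.2802]
ee_rot: [-0.49, -0.509, -0.491, 0.509]
wrist_force: [1.0, 0.6, -6.3]
opening: 0.327
```

```bash
python3 w.py .5037 -.1989 .3343
```

```text
t 3.87 p [ 0.5036 -0.1987  0.2802] F [ 1.   0.6 -6.3] open 0.327 j [-0.58  0.37  1.6  -0.    1.18 -0.55]
[[-0.001, 0.999, -0.036], [0.0, -0.036, -0.999], [-1.0, -0.001, -0.0]]
tool delta [-0.0541  0.0001  0.0001]
```

Request:
step_arm(rotation=[[0,0,0],[0,0,0],[0,0,0],[0,0,0],[0,0,0]], xyz=[[-0.012,0,0],[-0.012,0,0],[-0.012,0,0],[-0.012,0,0],[-0.006,0,0]], hand=[-1,-1,-1,-1,-1])

```text
t: 4.28
position: [0.5036, -0.1989, 0.3354]
ee_rot: [-0.491, -0.509, -0.491, 0.509]
wrist_force: [0.4, 0.4, -7.2]
opening: 0.329
```

Request:
step_arm(rotation=[[0,0,0],[0,0,0]], xyz=[[0,0,0],[0,0,0]], hand=[-1,-1])

```text
t: 4.45
position: [0.5036, -0.199, 0.3338]
ee_rot: [-0.491, -0.509, -0.491, 0.509]
wrist_force: [-0.0, 0.8, -4.7]
opening: 0.329
```

```bash
python3 w.py .5037 -.1989 .3343;python3 - <<'E'
from h import *
S=r.snapshot("scene")[:,:,::-1]
f=lambda a:cv2.resize(np.ascontiguousarray(a),None,fx=4,fy=4,interpolation=cv2.INTER_CUBIC)
cv2.imwrite("pics/l1.png",f(S[130:270,160:310]))
E
```

```text
t 4.45 p [ 0.5036 -0.199   0.3338] F [-0.   0.8 -4.7] open 0.329 j [-0.58  0.31  1.52 -0.    1.3  -0.55]
[[0.0, 0.999, -0.036], [-0.0, -0.036, -0.999], [-1.0, 0.0, 0.0]]
tool delta [-0.0005  0.0001 -0.0001]
```

View pics/l1.png

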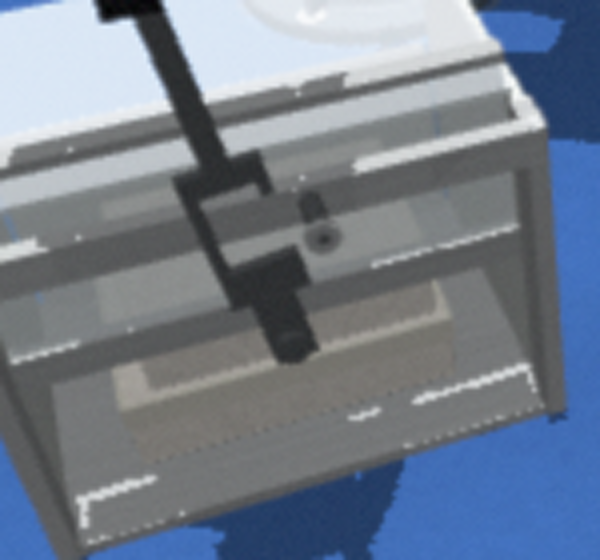

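The guard is up about 100 mm. The pin (crop (322,238)) stands opposite the slot mouth, between lip and tooth. Now I swing across on the arc toward +y.

Request:
step_arm(rotation=[[0,0,0],[0,0,0],[0,0,0],[0,0,0],[0,0,0]], xyz=[[-0.0009,0,-0.009],[-0.0005,0,-0.009],[-0.0001,0,-0.009],[0.0003,0,-0.009],[0.0007,0,-0.009]], hand=[-1,-1,-1,-1,-1])

```text
t: 4.92
position: [0.5053, -0.1529, 0.3336]
ee_rot: [-0.491, -0.509, -0.491, 0.509]
wrist_force: [-1.2, -1.1, -5.8]
opening: 0.323
```

```bash
python3 w.py .5066 -.118 .328
```

```text
t 4.92 p [ 0.5053 -0.1529  0.3336] F [-1.2 -1.1 -5.8] open 0.323 j [-0.51  0.29  1.55 -0.    1.29 -0.47]
[[-0.001, 0.999, -0.036], [-0.0, -0.036, -0.999], [-1.0, -0.001, 0.0]]
tool delta [ 0.0056  0.     -0.035 ]
```

Request:
step_arm(rotation=[[0,0,0],[0,0,0],[0,0,0],[0,0,0],[0,0,0]], xyz=[[0.001,0,-0.009],[0.0015,0,-0.009],[0.0018,0,-0.009],[0.0023,0,-0.009],[0,0,0]], hand=[-1,-1,-1,-1,-1])

```text
t: 5.33
position: [0.5067, -0.1162, 0.3269]
ee_rot: [0.491, 0.509, 0.492, -0.509]
wrist_force: [-1.1, -1.6, -4.2]
opening: 0.328
```

```bash
python3 w.py .5066 -.118 .328;python3 - <<'E'
from h import *
S=r.snapshot("scene")[:,:,::-1]
f=lambda a:cv2.resize(np.ascontiguousarray(a),None,fx=4,fy=4,interpolation=cv2.INTER_CUBIC)
cv2.imwrite("pics/s1.png",f(S[120:260,170:320]))
E
```

```text
t 5.33 p [ 0.5067 -0.1162  0.3269] F [-1.1 -1.6 -4.2] open 0.328 j [-0.44  0.29  1.58  0.    1.27 -0.41]
[[-0.0, 0.999, -0.035], [0.001, -0.035, -0.999], [-1.0, -0.0, -0.001]]
tool delta [-0.0011 -0.0001  0.0018]
```

View pics/s1.png

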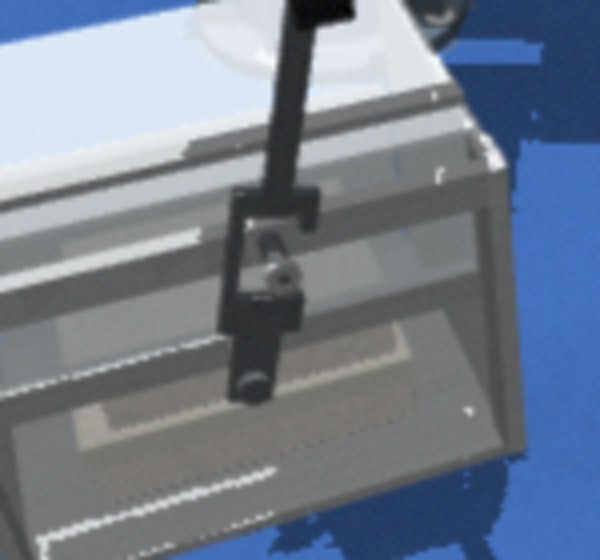

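The pin (crop (284,278)) is inside the slot. Now I lower about 24 mm and move 12 mm further to +y.

Request:
step_arm(rotation=[[0,0,0],[0,0,0],[0,0,0],[0,0,0],[0,0,0]], xyz=[[0.004,0,-0.002],[0.004,0,-0.002],[0.004,0,-0.002],[0.004,0,-0.002],[0.004,0,-0.002]], hand=[-1,-1,-1,-1,-1])

```text
t: 5.8
position: [0.5071, -0.1081, 0.3066]
ee_rot: [-0.49, -0.509, -0.491, 0.509]
wrist_force: [-2.9, -1.1, -4.5]
opening: 0.324
```

Request:
step_arm(rotation=[[0,0,0],[0,0,0],[0,0,0],[0,0,0]], xyz=[[0.002,0,-0.001],[0.002,0,-0.001],[0,0,0],[0,0,0]], hand=[-1,-1,-1,-1])

```text
t: 6.13
position: [0.5073, -0.1055, 0.3048]
ee_rot: [0.491, 0.509, 0.491, -0.509]
wrist_force: [-6.3, 1.2, 4.9]
opening: 0.324
```

```bash
python3 w.py;python3 - <<'E'
from h import *
S=r.snapshot("scene")[:,:,::-1]
f=lambda a:cv2.resize(np.ascontiguousarray(a),None,fx=4,fy=4,interpolation=cv2.INTER_CUBIC)
cv2.imwrite("pics/d1.png",f(S[120:260,170:320]))
E
```

```text
t 6.13 p [ 0.5073 -0.1055  0.3048] F [-6.3  1.2  4.9] open 0.324 j [-0.42  0.31  1.62  0.    1.22 -0.39]
[[0.001, 0.999, -0.036], [0.001, -0.036, -0.999], [-1.0, 0.001, -0.001]]
```

View pics/d1.png

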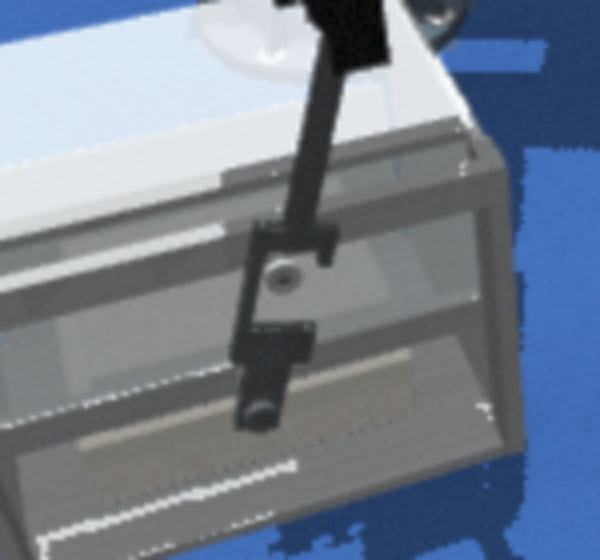

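The wrist force has turned to +4.9 N up and the pin bears on the slot roof behind the tooth, so the bar is hooked. Releasing.

Request:
step_arm(rotation=[[0,0,0],[0,0,0],[0,0,0],[0,0,0],[0,0,0]], xyz=[[-0.001,0,0],[0,0,0],[0,0,0],[0,0,0],[0,0,0]], hand=[-1,-0.2,0.2,0.5,0.8])

```text
t: 6.6
position: [0.5086, -0.1063, 0.3047]
ee_rot: [0.492, 0.51, 0.49, -0.508]
wrist_force: [-0.7, 0.2, -0.4]
opening: 0.542
```

Request:
step_arm(rotation=[[0,0,0],[0,0,0],[0,0,0],[0,0,0],[0,0,0]], xyz=[[0,0,0],[0,0,0],[0,0,0],[0,0,0],[0,0,0]], hand=[0.8,0.8,0.8,0.8,0.8])

```text
t: 7.02
position: [0.5074, -0.1061, 0.3042]
ee_rot: [0.491, 0.509, 0.491, -0.509]
wrist_force: [0.0, -0.3, 0.8]
opening: 0.872
```

Request:
step_arm(rotation=[[0,0,0],[0,0,0],[0,0,0],[0,0,0],[0,0,0]], xyz=[[-0.015,0,0],[-0.02,0,0],[-0.02,0,0],[-0.02,0,0],[-0.02,0,0]], hand=[0.8,0.8,0.8,0.8,0.8])

```text
t: 7.43
position: [0.5072, -0.106, 0.4001]
ee_rot: [0.491, 0.509, 0.491, -0.509]
wrist_force: [1.2, -0.8, 0.1]
opening: 0.9
```

Request:
step_arm(rotation=[[0,0,0],[0,0,0],[0,0,0],[0,0,0],[0,0,0]], xyz=[[-0.005,0,0.03],[0,0,0.03],[0,0,0.03],[0,0,0.03],[0,0,0]], hand=[0.8,0.8,0.8,0.8,0.8])

```text
t: 7.85
position: [0.503, -0.2312, 0.4039]
ee_rot: [-0.491, -0.509, -0.489, 0.511]
wrist_force: [-0.2, 0.5, -0.2]
opening: 0.899
```

```bash
python3 w.py;python3 - <<'E'
from h import *
S=r.snapshot("scene")[:,:,::-1];T=r.snapshot("top")[:,:,::-1]
cv2.imwrite("pics/e1.png",np.hstack([cv2.resize(np.ascontiguousarray(S[60:260,130:330]),None,fx=3,fy=3,interpolation=cv2.INTER_CUBIC)]))
cv2.imwrite("pics/e1t.png",T)
p=np.array([.508,-.1505,.19])+np.array([.0017,.047,.113]);print("expected knob in scene",proj("scene",p),"in crop",(proj("scene",p)-[130,60])*3)
E
```

```text
t 7.85 p [ 0.503  -0.2312  0.4039] F [-0.2  0.5 -0.2] open 0.899 j [-0.63  0.28  1.38 -0.    1.48 -0.59]
[[0.0, 0.999, -0.041], [-0.004, -0.041, -0.999], [-1.0, 0.0, 0.004]]
expected knob in scene [256.28810979 120.28799007] in crop [378.86432936 180.86397022]
```

View pics/e1.png

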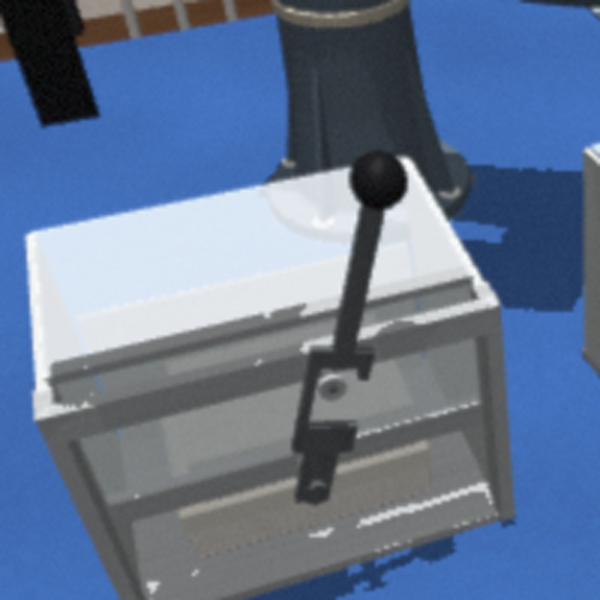

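The guard hangs from the pin by itself. The knob is at crop (378,180) against an expected (379,181) when hooked. I'll check that the guard holds still and the narrow knob hasn't moved, then hand in.

Run:
```python
from h import *
def blk(im,x,y,w=14):
    p=(im[y-w:y+w,x-w:x+w].max(2)<50).nonzero();return np.array([p[1].mean()+x-w,p[0].mean()+y-w]).round(2)
a=cv2.imread("pics/scene0.png")
for _ in range(4):
    b=r.snapshot("scene"); print("wide",blk(b,256,120),"narrow",blk(b,403,134),"narrow at start",blk(a,403,134))
print(r.get_obs()["t"],r.get_obs()["wrist_force"].round(1))
r.finish_job()
```

```text
wide [255.69 120.13] narrow [402.25 135.91] narrow at start [402.33 136.13]
wide [255.59 120.33] narrow [402.38 135.72] narrow at start [402.33 136.13]
wide [255.62 120.21] narrow [402.32 135.84] narrow at start [402.33 136.13]
wide [255.61 120.11] narrow [402.3  135.97] narrow at start [402.33 136.13]
8.15 [-0.  -0.2  0.7]
the job is handed in; nothing more can be done
```

The wide case's guard now hangs hooked on its pin, with the gripper clear, and I handed the job in at about 8.2 s. I gripped the ball knob, lifted the guard 100 mm, swung the bar onto the pin, lowered it until the roof of the slot rested on the pin, and let go.

- **Hooked:** the last view shows the pin under the slot roof, behind the tooth. The knob is within 1 px of where it should be when hooked, and it held still over the last four pictures.
- **Narrow case:** its knob is within 0.5 px of where it started, so its guard is still shut.
- **Forces:** wrist force was about zero after release. The highest reading shown during the moves was about 8 N.

No check failed. The one small disagreement was the grip, which measured about 28 mm on the 30 mm ball, but it held throughout.

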